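Slide the parts tray home on the green rails

TASK

Put the blue parts tray, with its brass fitting still in it, onto the green pair of rails in the stand and slide it gently in until it is fully home and the orange plunger at the back is pushed all the way in, then let go. The plunger's depth has to be felt for: do not ram the tray (25 N is the most the stand should feel), let only the tray press on the stand, and leave the lamp and the gauge alone.

Things in the scene. Friction and masses are not known exactly. Their poses are not given: they have to be found in the camera images.
- tray: Loose blue sheet-metal tray, about 0.22 kg. Origin: centre of the pan's underside; x to its rear end (enters the stand first), z up. Pan 120 (x) x 116 (y) mm outside, rear face at x = 60, walls 31 high, 3-4 thick, floor 6. Two side flanges, 4 thick, 124 long, reach to y = +-75 mm, undersides at z = 28 mm: they ride on the rails.
- tray_grip (a point): Where to pinch the tray: on the upright black grip plate at its front wall, x = -58 mm, z = 55 mm in the tray's frame. The plate is 10 mm thick in x, 56 mm long in y; flat faces from z = 32 to 76 mm, top at 82 mm. Pinch it front to back, from above. Axes as the tray's.
- fitting: Loose brass hose fitting, 23x50x31 mm, 60 g, lying in the tray behind the grip; it must stay in the tray. Origin: centre of its underside.
- rack: Fixed open stand, four dark steel posts 190 mm high, feet 200 (x) x 218 (y) mm, no roof, ties at the rear only (x = 72). Origin: centre of its footprint on the bench; x points into the stand, the way the tray slides; the mouth faces -x. Three pairs of angle rails one above the other: bare steel with ledge tops at z = 45 mm, green between, bare steel at z = 170 mm.
- green_rails (a point): Mouth of the green pair (height differs each time, 88-128 mm): midway between its rails, at the height of the ledge tops, at the ledges' front end (stand x = -80). Axes as the stand's. Ledges 4 thick, 160 long, inner edges y = +-63 mm; side legs 16 high, inner faces y = +-78 mm (3 mm play beside the flanges), flared from 14 mm before the mouth; lead-in lips bend down.
- top_rails (a point): Same point on the bare steel top pair, z = 170 mm; its ledges (underside z = 166 mm, inner edges y = +-63 mm) are too close together for the flanges to come down between them, so the tray must enter at the mouth.
- plunger (a joint): Orange plunger, 18 mm head, in a black block at the rear of the green pair, on the centre line, 12 mm below the ledge tops; the tray's rear face pushes it. 0 = out, 0.010 m = fully in, on a hard stop. Resists with 4 N (up to 8 N with rail friction), stays where left. The block's depth differs each time and is not measured: the tip, when out, lies 95 to 125 mm in from green_rails.
- lamp: Loose flat blue and black work lamp, 58x118x35 mm, lying on the bench in front of the stand; leave it. Origin: centre of its underside.
- gauge: Loose black round pressure gauge, 101x76x38 mm, on the bench at the left; leave it. Origin: centre of its underside.

How it is judged:
By the outcome, as a careful person would: the job done as asked, in the order asked, and still so for the second after the job is handed in, with the robot touching nothing.
It also fails if it takes over 67 s, if anything falls off the work surface, if the arm or the gripper's body presses on something with over 40 N, if the wrist force passes 120 N, or if a joint passes its speed limit or range.

ROBOT

A 6-joint arm with a two-finger parallel gripper is mounted at the origin on a cart in front of the work surface, level with it; the furniture and walls round the work are solid. World frame = base frame: x ahead of the robot, y to its left, z up, the work surface at z = 0. Lengths are in m, angles in degrees, forces in N, time in s.
With the tool pointing down it reaches from about 0.375 to 0.925 m from the base axis. Payload 5.7 kg.
Tool frame: the origin (TCP) lies between the finger pads; the fingertips stand 19 mm ahead of it and the grasp point (between the pads) is the TCP; z points along the fingers, y is the line along which they close (so a half turn about z gives the same grasp; the last joint's range is limited). The gripper opens to 85 mm and grips with 20 to 120 N. Pads are 22 mm wide; open, the fingers measure 114 mm over their backs; the gripper's body (76 mm by 85 mm) begins 54 mm behind the grasp point. The pads swing forward as they close: fully open they stand 13 mm farther back than shut.
Start: joints at [67.202, 20.558, 86.54, -0, 72.909, -6.595], TCP at [0.167, 0.576, 0.25] pointing down, gripper open.
Joint ranges: [-170.27, 170.27], [-57.76, 135], [12.27, 136.19], [-55.21, 235.2], [11.17, 155.16], [-170.74, 170.74]. Speed limits (degrees/s): [136.94, 136.94, 180, 180, 180, 180].

INTERFACE

Orientations are given as [roll, pitch, yaw] about the fixed x, y, z axes, in that order (R = Rz(yaw) Ry(pitch) Rx(roll)).
In Python, from workcell import arm, optics gives the robot as it stands.
- The arm moves only by the tool step_arm, never from a script. Its argument "increments" is a list of rows, each an object of numbers: "wx", "wy", "wz": the turn, a rotation vector about the tool's x, y, z in rad; "tx", "ty", "tz": the shift along the tool's x, y, z in m; "hand": the opening, from 0 (shut) to 1 (fully open). In form: [{"wx": .., "wy": .., "wz": .., "tx": .., "ty": .., "tz": .., "hand": ..}, ...]. A call has 1 to 12 rows; each row shifts and turns the commanded pose from where the row before left it, along the tool's axes as they then stand; what a row does not reach is not made up. A row lasts 1/12 s, in which the tool goes at most 41.7 mm and 7.16 degrees, less where a joint would pass 70% of its speed; a pose out of reach is approached as far as the arm can. A call with a gripper value outside its range is refused whole. The fingers move at their own pace and stop on an object; "newtons" is the grip in N (left out, the last holds). Time passes only in rows, so rows that do not move let the fingers close. It gives the time, the measured TCP pose, the force, the opening and the grip force at its end, in the units of the state.
- arm.state(): the state, without advancing time (a new reading comes with each control period).
- optics.read_camera(name): name is "side" or "top" or "wrist"; returns a dict with "image" (400x640x3 uint8, red, green, blue), "fx", "fy", "cx", "cy" (pixels), "dist_coeffs" ([k1, k2, p1, p2, k3] as OpenCV has them; the pictures are not rectified), "camera_from_world" (4x4, takes a point from world to camera coordinates); the wrist camera has in their place "mount" (4x4, takes a point from camera to tool coordinates, whose origin is the TCP and whose axes are the flange's). Camera axes: x right, y up, looking along -z (the intrinsics and any distortion apply to the point x, -y, -z); pixel columns grow to the right and rows downward; lengths in m; the calibration is good to about 2 mm. A picture is of the moment at which its call begins: read the wrist's pose just before it. There is no depth.
- arm.finish_job(): hands the job in; it is judged then, once.
Trained networks look in the newest picture that a camera, given by its name, has taken for a name from the list of things; names that differ only in an ending like _2 or _b are one class to them, and where a whole thing is asked for, a point or a joint stands for the part that bears it (a point fixed in the world has none). Each returns a list of dicts, best first, with "p" (0 to 1); they miss things now and then, are a little off and sometimes report something else, mostly with a low value. They report only what shows in the picture. A call takes as long as a camera call.
- optics.spot_in(camera, query): "extent" ([centre column, centre row, width, height] in pixels, round what is visible of it).
- optics.trace(camera, query): "mask" (400x640 bool, what is visible of it) and "extent" ([centre column, centre row, width, height] in pixels, round what is visible of it).
- optics.landmark_of(camera, query): "uv" ([column, row] in pixels: a listed point, or the origin of a listed thing).
The state is a dict: "t": time; "joint_positions": joint angles; "joint_velocities": joint speeds; "joint_torque": joint torques, N m; "eef_pos": TCP position; "ee_rot": TCP orientation; "ft_force": force on the tool from outside, world axes, zero at the start; "moment": the same for the moment, N m; "gripper_width": finger opening in m; "grip_force": force on a finger pad.
Only numpy, scipy, OpenCV 4.12 (cv2) and the standard library are available. Lean on these libraries where they do the work, as an engineer would, in place of code of your own. Each camera call takes 0.05 s, during which the arm holds its last target. There are 200 camera calls.

## Working session

There is one attempt and no reset: what is moved stays moved. The work goes in short steps, Python scripts to look and compute and a tool call to move; the robot and the scene stay as the last step left them, time stands still between calls to the robot, and variables do not carry over. Pictures are saved under pics/ and viewed, at most 10 in all, crops included, and the job is handed in when it is done.

Besides the shell and the picture viewer there is one more tool, called after ">>>" by a JSON object that holds its "fn" and its "kwargs". step_arm: Moves the arm, as the interface text tells. Its arguments: {"type":"object","properties":{"increments":{"type":"array"},"newtons":{"type":"number"}},"required":["increments"]}

```bash
mkdir -p pics; cat > h.py <<'E'
import numpy as np, cv2
from workcell import arm, optics
from scipy.spatial.transform import Rotation as R
def cam(name):
    s=arm.state(); c=optics.read_camera(name)
    c['K']=np.array([[c['fx'],0,c['cx']],[0,c['fy'],c['cy']],[0,0,1.]]); c['d']=np.array(c['dist_coeffs'],float)
    if 'mount' in c:
        T=np.eye(4); T[:3,:3]=R.from_euler('xyz',s['ee_rot'],degrees=True).as_matrix(); T[:3,3]=s['eef_pos']
        c['W']=T@np.array(c['mount'])
    else: c['W']=np.linalg.inv(np.array(c['camera_from_world']))
    return c
def ray(c,uv):
    p=cv2.undistortPoints(np.array([[uv]],float),c['K'],c['d'])[0,0]
    return c['W'][:3,3], c['W'][:3,:3]@np.array([p[0],-p[1],-1.])
def onz(c,uv,z):
    o,d=ray(c,uv); return o+d*(z-o[2])/d[2]
def proj(c,P):
    P=np.atleast_2d(np.array(P,float)); q=(P-c['W'][:3,3])@c['W'][:3,:3]
    q=q*[1,-1,-1]
    return cv2.projectPoints(q,np.zeros(3),np.zeros(3),c['K'],c['d'])[0][:,0]
def tri(obs):
    A=np.zeros((3,3));b=np.zeros(3)
    for c,uv in obs:
        o,d=ray(c,uv); d=d/np.linalg.norm(d); M=np.eye(3)-np.outer(d,d); A+=M;b+=M@o
    return np.linalg.solve(A,b)
def save(c,n): cv2.imwrite('pics/'+n+'.png',cv2.cvtColor(c['image'],cv2.COLOR_RGB2BGR))
E
python3 - <<'E'
from h import *
print(arm.state())
C={}
for n in('side','top','wrist'):
    c=C[n]=cam(n); save(c,n+'0'); print(n,c['W'][:3,3].round(3),(-c['W'][:3,2]).round(2),c['fx'])
    for q in('tray','tray_grip','rack','green_rails','top_rails','plunger','fitting','lamp','gauge'):
        r=optics.landmark_of(n,q)
        print(n,q,[(np.round(x['uv'],1).tolist(),round(x['p'],2)) for x in r[:2]])
E
```

```text
{'t': 0.0, 'joint_positions': array([ 6.72039927e+01,  2.05994008e+01,  8.66014589e+01,  1.04662018e-03,
        7.29073157e+01, -6.59492464e+00]), 'joint_velocities': array([ 0.12236457, -0.0393851 , -0.12002634, -0.09843313,  0.06643697,
       -0.04073267]), 'joint_torque': array([-1.83132339e-03, -5.27604067e+01, -2.78624046e+01, -4.58499708e-04,
        1.29684561e-02, -6.83177291e-06]), 'eef_pos': array([0.16715042, 0.57555743, 0.2494219 ]), 'ee_rot': array([-1.79892655e+02, -1.34170357e-02,  1.63798596e+02]), 'ft_force': array([0.50069179, 0.77614466, 0.16745886]), 'moment': array([-0.07562028, -0.00264823, -0.04373108]), 'grip_force': 0.0, 'gripper_width': 0.08572065455800718}
side [ 0.414 -0.992  0.601] [ 0.12  0.9  -0.42] 410.9286601748447
side tray [([313.6, 314.5], 0.84)]
side tray_grip [([284.8, 290.5], 0.91)]
side rack [([346.9, 220.6], 0.89)]
side green_rails [([318.4, 192.9], 0.57), ([321.8, 306.9], 0.23)]
side top_rails [([321.3, 169.8], 0.9)]Traceback (most recent call last):
  File "<stdin>", line 7, in <module>
ValueError: it knows: fitting, gauge, green_rails, lamp, rack, top_rails, tray, tray_grip
```

```bash
python3 - <<'E'
from h import *
C={};L={}
for n in('side','top','wrist'):
    c=C[n]=cam(n); save(c,n+'0'); print(n,c['W'][:3,3].round(3),(-c['W'][:3,2]).round(2),c['fx'])
    for q in('tray','tray_grip','rack','green_rails','top_rails','fitting','lamp','gauge'):
        r=optics.landmark_of(n,q)
        if r and r[0]['p']>.3 and n!='wrist': L.setdefault(q,[]).append((c,r[0]['uv']))
        print(n,q,[(np.round(x['uv'],1).tolist(),round(x['p'],2)) for x in r[:2]])
for q in L:
    if len(L[q])>1:
        P=tri(L[q]);print(q,P.round(4),[ (proj(c,P)[0]-u).round(1).tolist() for c,u in L[q]])
E
```

```text
side [ 0.414 -0.992  0.601] [ 0.12  0.9  -0.42] 410.9286601748447
side tray [([311.7, 314.1], 0.78)]
side tray_grip [([287.0, 291.0], 0.71)]
side rack [([348.7, 217.1], 0.91)]
side green_rails [([321.5, 192.6], 0.81)]
side top_rails [([322.1, 169.3], 0.89), ([289.5, 291.3], 0.71)]
side fitting [([323.4, 307.4], 0.63)]
side lamp [([267.5, 253.1], 0.91)]
side gauge [([280.4, 199.6], 0.73), ([320.5, 168.4], 0.6)]
top [0.329 0.056 1.367] [ 0.18 -0.03 -0.98] 468.7588111321496
top tray [([413.2, 233.0], 0.78), ([407.1, 220.6], 0.7)]
top tray_grip [([408.0, 247.1], 0.61)]
top rack []
top green_rails []
top top_rails []
top fitting [([408.9, 219.6], 0.59)]
top lamp [([321.6, 260.8], 0.8)]
top gauge [([205.4, 234.0], 0.94)]
wrist [0.092 0.598 0.374] [ 0.3  -0.09 -0.95] 293.49558707747195
wrist tray []
wrist tray_grip []
wrist rack []
wrist green_rails []
wrist top_rails []
wrist fitting []
wrist lamp []
wrist gauge []
tray [ 0.4996 -0.2706 -0.0048] [[-0.7, 0.1], [0.0, -0.5]]
tray_grip [ 0.4511 -0.243   0.0446] [[0.1, -0.0], [0.0, 0.1]]
fitting [ 5.336e-01 -2.572e-01 -3.000e-04] [[1.6, -0.4], [-0.1, 1.3]]
lamp [ 0.4135  0.0011 -0.0014] [[-0.6, 0.1], [-0.0, -0.6]]
gauge [0.4794 0.3404 0.0075] [[0.9, -0.2], [-0.0, 1.1]]
```

View pics/side0.png

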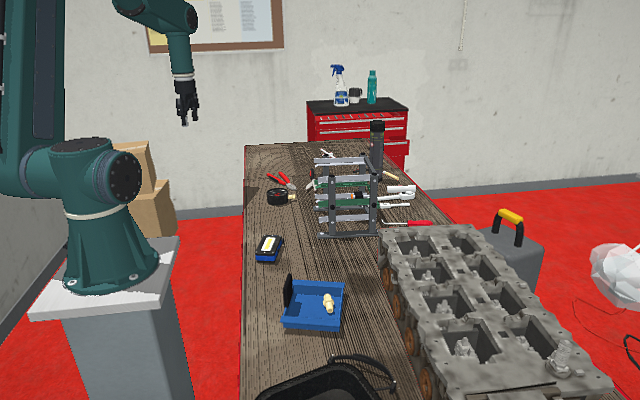

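View pics/top0.png

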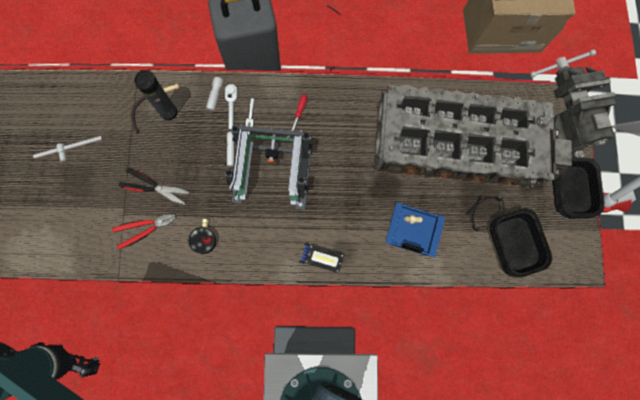

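The side view shows the tray around (313,303) with its grip plate at (288,290), and the rack at (345,195) with the lamp at (268,250). The top view shows the rack at (270,165) with its mouth facing the robot, and the tray at (415,230). Next I'll enlarge the rack and tray.

```bash
python3 - <<'E'
import cv2,numpy as np
t=cv2.imread('pics/top0.png');s=cv2.imread('pics/side0.png')
f=lambda im,x,y,w,h,k:cv2.resize(im[y:y+h,x:x+w],None,fx=k,fy=k,interpolation=cv2.INTER_CUBIC)
a=f(t,220,115,100,100,4);b=f(s,300,140,100,100,4);c=f(t,380,195,80,40+25,5);d=f(s,270,260,80,80,2)
o=np.zeros((600,800,3),np.uint8); o[:400,:400]=a;o[:400,400:]=b
c=f(t,380,198,70,60,3);o[400:580,:210]=c
d=f(s,272,268,80,65,3);o[400:595,400:640]=d
cv2.imwrite('pics/z1.png',o)
E
```

```text
(no output)
```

View pics/z1.png

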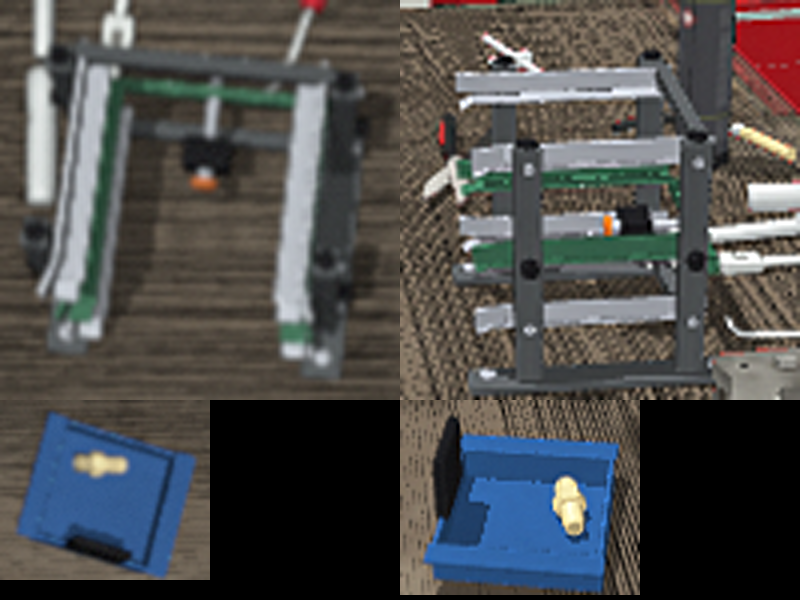

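The top crop shows the rack's rear posts at (62,57) and (343,85), the orange plunger at (204,182), and the tray turned about -17°. The side crop shows the near green rail at (590,252). I'll fit poses to these points.

```bash
cat > fit.py <<'E'
from h import *
from scipy.optimize import least_squares as LS
T=cam('top');S=cam('side')
t=lambda u,v:np.array([220+u/4,115+v/4]); s=lambda u,v:np.array([300+(u-400)/4,140+v/4])
def W(p,L):
    c,n=np.cos(p[2]),np.sin(p[2]); L=np.asarray(L,float); return np.stack([p[0]+c*L[:,0]-n*L[:,1],p[1]+n*L[:,0]+c*L[:,1],L[:,2]],1)
to=np.array([t(62,57),t(343,85),t(37,235),t(326,262)]); so=np.array([s(650,57),s(695,137),s(500,62),s(527,147)])
def f(p):
    a,b=p[3:5]; P=W(p,[[.072,a,.19],[.072,-a,.19],[b,a,.19],[b,-a,.19]])
    return np.r_[(proj(T,P)-to).ravel(),(proj(S,P)-so).ravel()]
r=LS(f,[.65,.17,-.1,.1,-.06],loss='soft_l1');print('rack',r.x.round(4),np.degrees(r.x[2]),r.fun.reshape(-1,2).round(1).tolist())
p=r.x
# green h: mid of near leg (y~-.08) x -.08..+.08
for x,u in((-.05,(530,256)),(.04,(640,249))):
    g=LS(lambda h:(proj(S,W(p,[[x,-.08,h[0]]]))[0]-s(*u))[1],[.11]);print('leg centre z',g.x)
for z in(.17,):
    print('check top leg mid',proj(S,W(p,[[-.08,-.08,z+.006],[.08,-.08,z+.006]]))*4-[1200-400,560], proj(T,W(p,[[-.08,-.063,z],[.08,-.063,z],[-.08,.063,z],[.08,.063,z]]))*4-[880,460])
tt=lambda u,v:np.array([380+u/3,198+(v-400)/3]); ss=lambda u,v:np.array([272+(u-400)/3,268+(v-400)/3])
to2=np.array([tt(50,412),tt(195,457),tt(165,577),tt(18,535)]); so2=np.array([ss(617,447),ss(607,565),ss(427,560),ss(465,437)])
def f2(q):
    P=W(q,[[.062,.075,.032],[.062,-.075,.032],[-.062,-.075,.032],[-.062,.075,.032]])
    return np.r_[(proj(T,P)-to2).ravel(),(proj(S,P)-so2).ravel()]
r=LS(f2,[.5,-.26,-.3],loss='soft_l1');print('tray',r.x.round(4),np.degrees(r.x[2]),r.fun.reshape(-1,2).round(1).tolist())
print('grip',W(r.x,[[-.058,0,.055]]))
# plunger tip
print('plunger',tri([(T,t(204,184)),(S,s(607,225))]), 'rack loc', W([0,0,0],[[0,0,0]]))
P=tri([(T,t(204,184)),(S,s(607,225))]); c,n=np.cos(p[2]),np.sin(p[2]);d=P[:2]-p[:2];print('plunger in rack',c*d[0]+n*d[1],-n*d[0]+c*d[1],P[2])
E
python3 fit.py
```

```text
rack [ 0.662   0.1521 -0.0773  0.0933 -0.0483] -4.430221723210879 [[-0.0, -0.4], [0.4, -0.7], [0.4, -0.7], [0.1, -0.6], [-0.9, -0.5], [-0.5, -0.1], [-0.6, -0.1], [-1.2, -0.6]]
leg centre z [0.0983809]
leg centre z [0.09908051]
check top leg mid [[475.81562049 158.47034917]
 [699.61555314 148.08336514]] [[275.52324273 309.50826515]
 [300.18656781  76.16594853]
 [ 83.13803197 291.06537842]
 [112.58834302  58.2832311 ]]
tray [ 0.5074 -0.2701 -0.2652] -15.194653674799959 [[-0.4, -1.0], [0.4, -1.9], [0.7, -1.0], [-0.2, -1.4], [-0.1, -2.0], [-0.7, 2.5], [-1.3, 0.4], [-1.8, -1.4]]
grip [[ 0.45146225 -0.25487109  0.055     ]]
plunger [0.68723717 0.1509687  0.08303627] rack loc [[0. 0. 0.]]
plunger in rack 0.0252272816661693 0.0008174834304450853 0.08303626891237514
```

>>> {"fn": "step_arm", "kwargs": {"increments": [{"tx": -0.039,"ty": -0.0045,"tz": -0.004,"wz": 0.065,"hand": 1},{"tx": -0.039,"ty": -0.0045,"tz": -0.004,"wz": 0.065},{"tx": -0.039,"ty": -0.0045,"tz": -0.004,"wz": 0.065},{"tx": -0.039,"ty": -0.0045,"tz": -0.004,"wz": 0.065},{"tx": -0.039,"ty": -0.0045,"tz": -0.004,"wz": 0.065},{"tx": -0.039,"ty": -0.0045,"tz": -0.004,"wz": 0.065},{"tx": -0.039,"ty": -0.0045,"tz": -0.004,"wz": 0.065},{"tx": -0.039,"ty": -0.0045,"tz": -0.004,"wz": 0.065},{"tx": -0.039,"ty": -0.0045,"tz": -0.004,"wz": 0.065},{"tx": -0.039,"ty": -0.0045,"tz": -0.004,"wz": 0.065},{"tx": -0.039,"ty": -0.0045,"tz": -0.004,"wz": 0.065},{"tx": -0.039,"ty": -0.0045,"tz": -0.004,"wz": 0.065}]}}

```text
invalid input at $.increments[0]: expected keys wx, wy, wz, tx, ty, tz, hand
```

>>> {"fn": "step_arm", "kwargs": {"increments": [{"wx": 0,"wy": 0,"wz": 0.065,"tx": -0.039,"ty": -0.0045,"tz": -0.004,"hand": 1},{"wx": 0,"wy": 0,"wz": 0.065,"tx": -0.039,"ty": -0.0045,"tz": -0.004,"hand": 1},{"wx": 0,"wy": 0,"wz": 0.065,"tx": -0.039,"ty": -0.0045,"tz": -0.004,"hand": 1},{"wx": 0,"wy": 0,"wz": 0.065,"tx": -0.039,"ty": -0.0045,"tz": -0.004,"hand": 1},{"wx": 0,"wy": 0,"wz": 0.065,"tx": -0.039,"ty": -0.0045,"tz": -0.004,"hand": 1},{"wx": 0,"wy": 0,"wz": 0.065,"tx": -0.039,"ty": -0.0045,"tz": -0.004,"hand": 1},{"wx": 0,"wy": 0,"wz": 0.065,"tx": -0.039,"ty": -0.0045,"tz": -0.004,"hand": 1},{"wx": 0,"wy": 0,"wz": 0.065,"tx": -0.039,"ty": -0.0045,"tz": -0.004,"hand": 1},{"wx": 0,"wy": 0,"wz": 0.065,"tx": -0.039,"ty": -0.0045,"tz": -0.004,"hand": 1},{"wx": 0,"wy": 0,"wz": 0.065,"tx": -0.039,"ty": -0.0045,"tz": -0.004,"hand": 1},{"wx": 0,"wy": 0,"wz": 0.065,"tx": -0.039,"ty": -0.0045,"tz": -0.004,"hand": 1},{"wx": 0,"wy": 0,"wz": 0.065,"tx": -0.039,"ty": -0.0045,"tz": -0.004,"hand": 1}]}}

```text
t: 2.75
eef_pos: [0.5031, 0.2597, 0.2986]
ee_rot: [180.0, 0.0, 118.9]
ft_force: [0.7, -0.5, 0.6]
gripper_width: 0.0856
grip_force: 0.0
```

```bash
cat >> h.py <<'E'
def info():
    s=arm.state(); print('t',round(s['t'],2),'p',s['eef_pos'].round(4),'r',s['ee_rot'].round(2),'F',s['ft_force'].round(1),'w',round(s['gripper_width'],4),'g',round(s['grip_force'],1)); return s
def todo(P,yaw):
    s=info(); M=R.from_euler('xyz',s['ee_rot'],degrees=True); G=R.from_euler('xyz',[180,0,yaw],degrees=True)
    print('tool shift',M.inv().apply(np.array(P)-s['eef_pos']).round(4),'rotvec',(M.inv()*G).as_rotvec().round(4))
E
python3 - <<'E'
from h import *
info(); c=cam('wrist'); save(c,'w1'); np.save('w1W.npy',c['W'])
for q in('rack','green_rails','top_rails'):
    print(q,[(np.round(x['uv'],1).tolist(),round(x['p'],2)) for x in optics.landmark_of('wrist',q)[:2]])
E
```

```text
t 2.75 p [0.5031 0.2597 0.2986] r [1.7996e+02 1.0000e-02 1.1892e+02] F [ 0.7 -0.5  0.6] w 0.0856 g 0.0
rack []
green_rails []
top_rails []
```

View pics/w1.png

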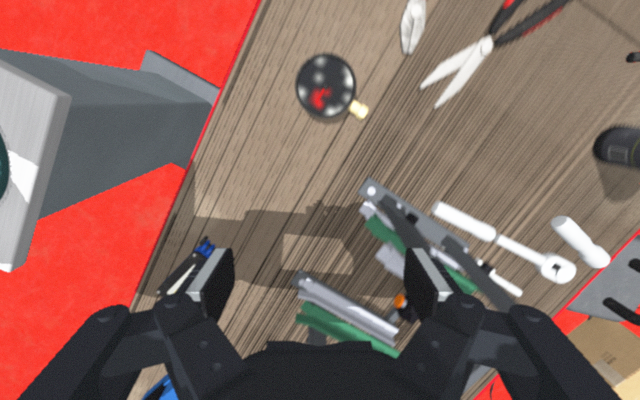

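The wrist view shows the rack's mouth side between (365,190) and (300,320), the gauge at (327,87) and the lamp near (190,260). I'll move on to the tray, and overlay the rack model on this picture as a check.

```bash
python3 - <<'E'
from h import *
c=cam('wrist'); im=c['image'][160:360,270:470,::-1].copy(); k=4
im=cv2.resize(im,None,fx=k,fy=k,interpolation=cv2.INTER_CUBIC)
p=[.662,.1521,-.0773]
def W(L): 
    L=np.array(L,float);a,b=np.cos(p[2]),np.sin(p[2]);return np.stack([p[0]+a*L[:,0]-b*L[:,1],p[1]+b*L[:,0]+a*L[:,1],L[:,2]],1)
for z,col in((.17,(0,0,255)),(.094,(0,255,255))):
  for s in(-1,1):
    q=(proj(c,W([[-.08,s*.063,z],[.08,s*.063,z]]))-[270,160]+.5)*k
    cv2.line(im,*[tuple(int(v) for v in a) for a in q],col,1)
    q=(proj(c,W([[-.08,s*.078,z+.016],[.08,s*.078,z+.016]]))-[270,160]+.5)*k
    cv2.line(im,*[tuple(int(v) for v in a) for a in q],(255,0,255),1)
cv2.imwrite('pics/w1z.png',im[:600,:800])
E
```

```text
(no output)
```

View pics/w1z.png

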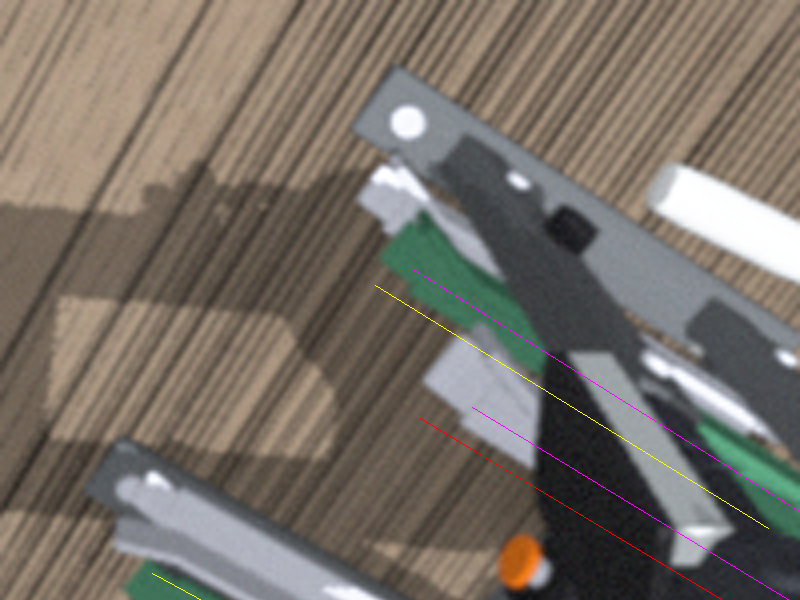

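>>> {"fn": "step_arm", "kwargs": {"increments": [{"wx": 0,"wy": 0,"wz": 0.065,"tx": -0.039,"ty": -0.0045,"tz": 0,"hand": 1},{"wx": 0,"wy": 0,"wz": 0.065,"tx": -0.039,"ty": -0.0045,"tz": 0,"hand": 1},{"wx": 0,"wy": 0,"wz": 0.065,"tx": -0.039,"ty": -0.0045,"tz": 0,"hand": 1},{"wx": 0,"wy": 0,"wz": 0.065,"tx": -0.039,"ty": -0.0045,"tz": 0,"hand": 1},{"wx": 0,"wy": 0,"wz": 0.065,"tx": -0.039,"ty": -0.0045,"tz": 0,"hand": 1},{"wx": 0,"wy": 0,"wz": 0.065,"tx": -0.039,"ty": -0.0045,"tz": 0,"hand": 1},{"wx": 0,"wy": 0,"wz": 0.065,"tx": -0.039,"ty": -0.0045,"tz": 0,"hand": 1},{"wx": 0,"wy": 0,"wz": 0.065,"tx": -0.039,"ty": -0.0045,"tz": 0,"hand": 1},{"wx": 0,"wy": 0,"wz": 0.065,"tx": -0.039,"ty": -0.0045,"tz": 0,"hand": 1},{"wx": 0,"wy": 0,"wz": 0.065,"tx": -0.039,"ty": -0.0045,"tz": 0,"hand": 1},{"wx": 0,"wy": 0,"wz": 0.065,"tx": -0.039,"ty": -0.0045,"tz": 0,"hand": 1},{"wx": 0,"wy": 0,"wz": 0.055,"tx": -0.039,"ty": -0.0045,"tz": 0,"hand": 1}]}}

```text
t: 4.0
eef_pos: [0.5186, -0.1976, 0.2982]
ee_rot: [180.0, -0.0, 75.0]
ft_force: [0.8, -0.7, -0.1]
gripper_width: 0.0852
grip_force: 0.0
```

```bash
python3 - <<'E'
from h import *
info(); c=cam('wrist'); save(c,'w2')
for q,z in(('tray',0),('tray_grip',.055),('fitting',.006)):
    print(q,[(np.round(x['uv'],1).tolist(),round(x['p'],2),onz(c,x['uv'],z).round(4)) for x in optics.landmark_of('wrist',q)[:2]])
todo([.4515,-.255,.2],74.8)
E
```

```text
t 4.0 p [ 0.5186 -0.1976  0.2982] r [ 1.7999e+02 -3.0000e-02  7.5000e+01] F [ 0.8 -0.7 -0.1] w 0.0852 g 0.0
tray [([321.1, 199.6], 0.85, array([ 0.5057, -0.2631,  0.    ]))]
tray_grip [([282.3, 214.4], 0.87, array([ 0.4543, -0.2514,  0.055 ]))]
fitting [([333.4, 194.4], 0.68, array([ 0.5259, -0.2579,  0.006 ]))]
t 4.2 p [ 0.5184 -0.1969  0.298 ] r [-1.7997e+02 -6.0000e-02  7.5020e+01] F [ 0.1  1.6 -0.5] w 0.0855 g 0.0
tool shift [-0.0735 -0.0495  0.098 ] rotvec [-0.0006 -0.001   0.0038]
```

View pics/w2.png

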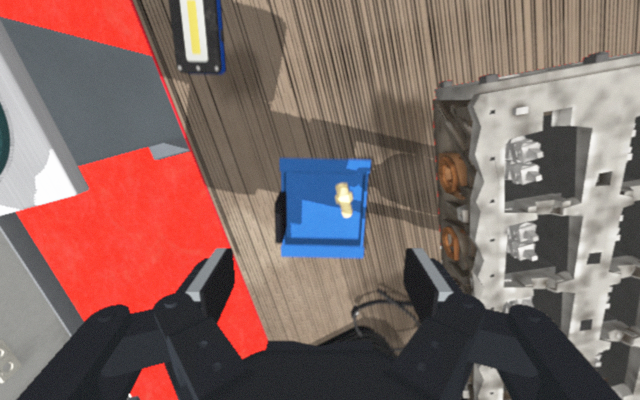

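The overlay on w1 puts the rack model roughly 3–4 mm low in y, which I'll recheck from near. In w2 the tray has flange corners (280,158), (371,159), (282,257) and (364,258), and its grip plate is at (281,217). I'll refine the tray pose.

```bash
python3 - <<'E'
from h import *
c=cam('wrist')
m=cv2.cvtColor(c['image'],cv2.COLOR_RGB2HSV); b=((m[...,0]>100)&(m[...,0]<125)&(m[...,1]>130)&(m[...,2]>40)).astype(np.uint8)
b[:140]=0;b[280:]=0;b[:,:255]=0;b[:,400:]=0
n,l,st,_=cv2.connectedComponentsWithStats(b); i=1+np.argmax(st[1:,4]);print(st[i])
ys,xs=np.where(l==i)
P={k:onz(c,k,.032) for k in [(280,158),(371,159),(282,257),(364,258)]}
for k in P:print(k,P[k].round(4))
# row extremes per column -> outer flange edges at z .032
U=[];D=[]
for x in range(290,360,5):
    r=ys[xs==x]; U.append(onz(c,(x,r.min()-.5),.032)[:2]); D.append(onz(c,(x,r.max()+.5),.032)[:2])
for A in(U,D):
    A=np.array(A);f=np.polyfit(A[:,0],A[:,1],1);print('edge yaw',np.degrees(np.arctan(f[0])),'y at x=.5',np.polyval(f,.5))
# grip plate dark mask
g=(c['image'].max(2)<45).astype(np.uint8); ys,xs=np.where(g[180:250,265:300]); print('plate uv',xs.min()+265,xs.max()+265,ys.min()+180,ys.max()+180)
for uv in((276,192),(276,243),(285,192),(285,243)): print(uv,onz(c,uv,.082).round(4))
E
```

```text
[ 280  157   92  101 7652]
(280, 158) [ 0.4698 -0.18    0.032 ]
(371, 159) [ 0.5874 -0.2131  0.032 ]
(282, 257) [ 0.428  -0.3239  0.032 ]
(364, 258) [ 0.5461 -0.3575  0.032 ]
edge yaw -15.952161925928722 y at x=.5 -0.1875511677824174
edge yaw -16.368205173829903 y at x=.5 -0.3421659092362653
plate uv 276 285 191 240
(276, 192) [ 0.4615 -0.211   0.082 ]
(276, 243) [ 0.4408 -0.2765  0.082 ]
(285, 192) [ 0.4721 -0.2139  0.082 ]
(285, 243) [ 0.4519 -0.2795  0.082 ]
```

```bash
python3 - <<'E'
from h import *
todo([.453,-.2525,.056],73.9)
E
```

```text
t 4.25 p [ 0.5186 -0.1961  0.2981] r [-1.7997e+02 -6.0000e-02  7.5100e+01] F [ 0.1  0.1 -0.7] w 0.0856 g 0.0
tool shift [-0.0717 -0.0487  0.242 ] rotvec [-0.0005 -0.0011  0.0209]
```

>>> {"fn": "step_arm", "kwargs": {"increments": [{"wx": 0,"wy": 0,"wz": 0.007,"tx": -0.024,"ty": -0.0162,"tz": 0.02,"hand": 1},{"wx": 0,"wy": 0,"wz": 0.007,"tx": -0.024,"ty": -0.0162,"tz": 0.02,"hand": 1},{"wx": 0,"wy": 0,"wz": 0.007,"tx": -0.024,"ty": -0.0162,"tz": 0.02,"hand": 1},{"wx": 0,"wy": 0,"wz": 0,"tx": 0,"ty": 0,"tz": 0.026,"hand": 1},{"wx": 0,"wy": 0,"wz": 0,"tx": 0,"ty": 0,"tz": 0.026,"hand": 1},{"wx": 0,"wy": 0,"wz": 0,"tx": 0,"ty": 0,"tz": 0.026,"hand": 1},{"wx": 0,"wy": 0,"wz": 0,"tx": 0,"ty": 0,"tz": 0,"hand": 1}]}}

```text
t: 4.83
eef_pos: [0.4503, -0.2501, 0.1562]
ee_rot: [-179.6, -0.2, 74.0]
ft_force: [-0.3, 1.2, -0.5]
gripper_width: 0.0856
grip_force: 0.0
```

```bash
python3 - <<'E'
from h import *
info(); c=cam('wrist'); save(c,'w3')
for q,z in(('tray',0),('tray_grip',.055)):
    print(q,[(np.round(x['uv'],1).tolist(),round(x['p'],2),onz(c,x['uv'],z).round(4)) for x in optics.landmark_of('wrist',q)[:2]])
todo([.453,-.2525,.056],73.9)
E
```

```text
t 4.83 p [ 0.4503 -0.2501  0.1562] r [-179.56   -0.2    73.97] F [-0.3  1.2 -0.5] w 0.0856 g 0.0
tray [([380.2, 184.7], 0.77, array([ 0.5078, -0.2683,  0.    ]))]
tray_grip [([323.6, 204.4], 0.74, array([ 0.4531, -0.2536,  0.055 ]))]
t 4.98 p [ 0.4534 -0.2532  0.1612] r [179.97  -0.    73.93] F [0.1 0.1 0.4] w 0.0859 g 0.0
tool shift [ 0.0005 -0.0006  0.1052] rotvec [ 0.0005 -0.      0.0006]
```

View pics/w3.png

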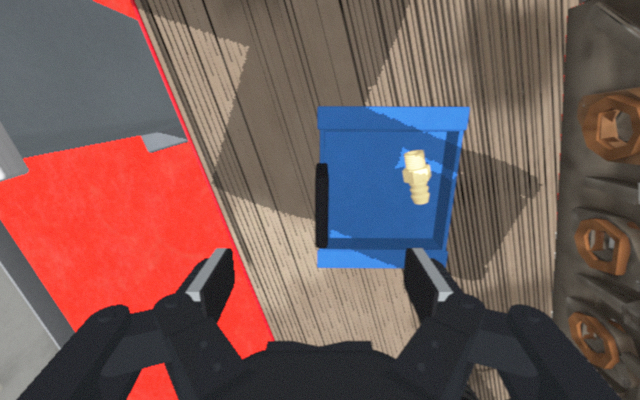

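w3 shows the plate at (322,205) between the fingers, with the fitting at (417,178) clear of them. I'll descend and pinch.

>>> {"fn": "step_arm", "kwargs": {"increments": [{"wx": 0,"wy": 0,"wz": 0,"tx": 0,"ty": 0,"tz": 0.025,"hand": 1},{"wx": 0,"wy": 0,"wz": 0,"tx": 0,"ty": 0,"tz": 0.025,"hand": 1},{"wx": 0,"wy": 0,"wz": 0,"tx": 0,"ty": 0,"tz": 0.025,"hand": 1},{"wx": 0,"wy": 0,"wz": 0,"tx": 0,"ty": 0,"tz": 0.02,"hand": 1},{"wx": 0,"wy": 0,"wz": 0,"tx": 0,"ty": 0,"tz": 0.01,"hand": 1},{"wx": 0,"wy": 0,"wz": 0,"tx": 0,"ty": 0,"tz": 0,"hand": 1},{"wx": 0,"wy": 0,"wz": 0,"tx": 0,"ty": 0,"tz": 0,"hand": 0.25},{"wx": 0,"wy": 0,"wz": 0,"tx": 0,"ty": 0,"tz": 0,"hand": 0},{"wx": 0,"wy": 0,"wz": 0,"tx": 0,"ty": 0,"tz": 0,"hand": 0},{"wx": 0,"wy": 0,"wz": 0,"tx": 0,"ty": 0,"tz": 0,"hand": 0},{"wx": 0,"wy": 0,"wz": 0,"tx": 0,"ty": 0,"tz": 0,"hand": 0},{"wx": 0,"wy": 0,"wz": 0,"tx": 0,"ty": 0,"tz": 0,"hand": 0}], "newtons": 70}}

```text
t: 5.98
eef_pos: [0.4524, -0.2544, 0.0559]
ee_rot: [180.0, 0.0, 73.8]
ft_force: [-1.6, -0.4, 0.6]
gripper_width: 0.0122
grip_force: 1.5
```

>>> {"fn": "step_arm", "kwargs": {"increments": [{"wx": 0,"wy": 0,"wz": 0,"tx": 0,"ty": 0,"tz": 0,"hand": 0},{"wx": 0,"wy": 0,"wz": 0,"tx": 0,"ty": 0,"tz": 0,"hand": 0},{"wx": 0,"wy": 0,"wz": 0,"tx": 0,"ty": 0,"tz": 0,"hand": 0},{"wx": 0,"wy": 0,"wz": 0,"tx": 0,"ty": 0,"tz": -0.004,"hand": 0},{"wx": 0,"wy": 0,"wz": 0,"tx": 0,"ty": 0,"tz": -0.008,"hand": 0},{"wx": 0,"wy": 0,"wz": 0,"tx": 0,"ty": 0,"tz": -0.014,"hand": 0},{"wx": 0,"wy": 0,"wz": 0,"tx": 0,"ty": 0,"tz": -0.016,"hand": 0},{"wx": 0,"wy": 0,"wz": 0,"tx": 0,"ty": 0,"tz": -0.016,"hand": 0},{"wx": 0,"wy": 0,"wz": 0,"tx": 0,"ty": 0,"tz": -0.016,"hand": 0},{"wx": 0,"wy": 0,"wz": 0,"tx": 0,"ty": 0,"tz": -0.012,"hand": 0},{"wx": 0,"wy": 0,"wz": 0,"tx": 0,"ty": 0,"tz": -0.006,"hand": 0},{"wx": 0,"wy": 0,"wz": 0,"tx": 0,"ty": 0,"tz": 0,"hand": 0}], "newtons": 70}}

```text
t: 6.98
eef_pos: [0.4529, -0.2547, 0.1489]
ee_rot: [179.9, 0.1, 73.8]
ft_force: [0.6, -0.5, -2.5]
gripper_width: 0.0092
grip_force: 68.3
```

>>> {"fn": "step_arm", "kwargs": {"increments": [{"wx": 0,"wy": 0,"wz": -0.0086,"tx": 0.008,"ty": -0.0022,"tz": 0,"hand": 0},{"wx": 0,"wy": 0,"wz": -0.0086,"tx": 0.014,"ty": -0.0039,"tz": 0,"hand": 0},{"wx": 0,"wy": 0,"wz": -0.0086,"tx": 0.018,"ty": -0.005,"tz": 0,"hand": 0},{"wx": 0,"wy": 0,"wz": -0.0086,"tx": 0.018,"ty": -0.005,"tz": 0,"hand": 0},{"wx": 0,"wy": 0,"wz": -0.0086,"tx": 0.018,"ty": -0.005,"tz": 0,"hand": 0},{"wx": 0,"wy": 0,"wz": -0.0086,"tx": 0.018,"ty": -0.005,"tz": 0,"hand": 0},{"wx": 0,"wy": 0,"wz": -0.0086,"tx": 0.018,"ty": -0.005,"tz": 0,"hand": 0},{"wx": 0,"wy": 0,"wz": -0.0086,"tx": 0.018,"ty": -0.005,"tz": 0,"hand": 0},{"wx": 0,"wy": 0,"wz": -0.0086,"tx": 0.018,"ty": -0.005,"tz": 0,"hand": 0},{"wx": 0,"wy": 0,"wz": -0.0086,"tx": 0.018,"ty": -0.005,"tz": 0,"hand": 0},{"wx": 0,"wy": 0,"wz": -0.0086,"tx": 0.018,"ty": -0.005,"tz": 0,"hand": 0},{"wx": 0,"wy": 0,"wz": -0.0086,"tx": 0.018,"ty": -0.005,"tz": 0,"hand": 0}]}}

```text
t: 7.98
eef_pos: [0.4424, -0.0425, 0.1463]
ee_rot: [-179.8, -0.0, 79.8]
ft_force: [-0.9, -0.0, -2.1]
gripper_width: 0.0092
grip_force: 68.3
```

>>> {"fn": "step_arm", "kwargs": {"increments": [{"wx": 0,"wy": 0,"wz": -0.0086,"tx": 0.018,"ty": -0.005,"tz": 0,"hand": 0},{"wx": 0,"wy": 0,"wz": -0.0086,"tx": 0.018,"ty": -0.005,"tz": 0,"hand": 0},{"wx": 0,"wy": 0,"wz": -0.0086,"tx": 0.018,"ty": -0.005,"tz": 0,"hand": 0},{"wx": 0,"wy": 0,"wz": -0.0086,"tx": 0.018,"ty": -0.005,"tz": 0,"hand": 0},{"wx": 0,"wy": 0,"wz": -0.0086,"tx": 0.018,"ty": -0.005,"tz": 0,"hand": 0},{"wx": 0,"wy": 0,"wz": -0.0086,"tx": 0.018,"ty": -0.005,"tz": 0,"hand": 0},{"wx": 0,"wy": 0,"wz": -0.0086,"tx": 0.018,"ty": -0.005,"tz": 0,"hand": 0},{"wx": 0,"wy": 0,"wz": -0.0086,"tx": 0.018,"ty": -0.005,"tz": 0,"hand": 0},{"wx": 0,"wy": 0,"wz": -0.0086,"tx": 0.018,"ty": -0.005,"tz": 0,"hand": 0},{"wx": 0,"wy": 0,"wz": -0.0086,"tx": 0.018,"ty": -0.005,"tz": 0,"hand": 0},{"wx": 0,"wy": 0,"wz": -0.0086,"tx": 0.014,"ty": -0.0039,"tz": 0,"hand": 0},{"wx": 0,"wy": 0,"wz": -0.0086,"tx": 0.008,"ty": -0.0022,"tz": 0,"hand": 0}]}}

```text
t: 8.98
eef_pos: [0.4136, 0.1647, 0.1464]
ee_rot: [-179.8, 0.0, 85.8]
ft_force: [-0.5, -0.2, -3.1]
gripper_width: 0.0094
grip_force: 68.2
```

```bash
python3 - <<'E'
from h import *
s=info(); c=cam('wrist'); t=cam('top'); sd=cam('side')
for n in('wrist','top','side'):
  for q in('tray','tray_grip','green_rails','top_rails','rack','fitting'):
    print(n,q,[(np.round(x['uv'],1).tolist(),round(x['p'],2)) for x in optics.landmark_of(n,q)[:2]])
k=lambda im,x,y,w,h,f:cv2.resize(im[y:y+h,x:x+w,::-1],None,fx=f,fy=f,interpolation=cv2.INTER_CUBIC)
o=np.zeros((600,800,3),np.uint8)
o[:300,:480]=k(c['image'],160,100,320,200,1.5)
o[300:600,:300]=k(t['image'],220,120,100,100,3); o[300:600,300:660]=k(sd['image'],280,150,120,100,3)
cv2.imwrite('pics/z4.png',o); save(c,'w4')
E
```

```text
t 8.98 p [0.4136 0.1647 0.1464] r [-1.7983e+02  1.0000e-02  8.5750e+01] F [-0.5 -0.2 -3.1] w 0.0094 g 68.2
wrist tray [([407.0, 219.5], 0.68)]
wrist tray_grip [([322.2, 267.0], 0.89)]
wrist green_rails []
wrist top_rails []
wrist rack []
wrist fitting [([442.3, 195.6], 0.93)]
top tray []
top tray_grip []
top green_rails []
top top_rails []
top rack []
top fitting []
side tray [([281.4, 198.1], 0.59)]
side tray_grip [([261.8, 185.2], 0.69)]
side green_rails [([319.1, 193.0], 0.57)]
side top_rails [([321.3, 168.6], 0.83)]
side rack [([346.8, 218.3], 0.89)]
side fitting [([287.5, 194.1], 0.59)]
```

View pics/z4.png

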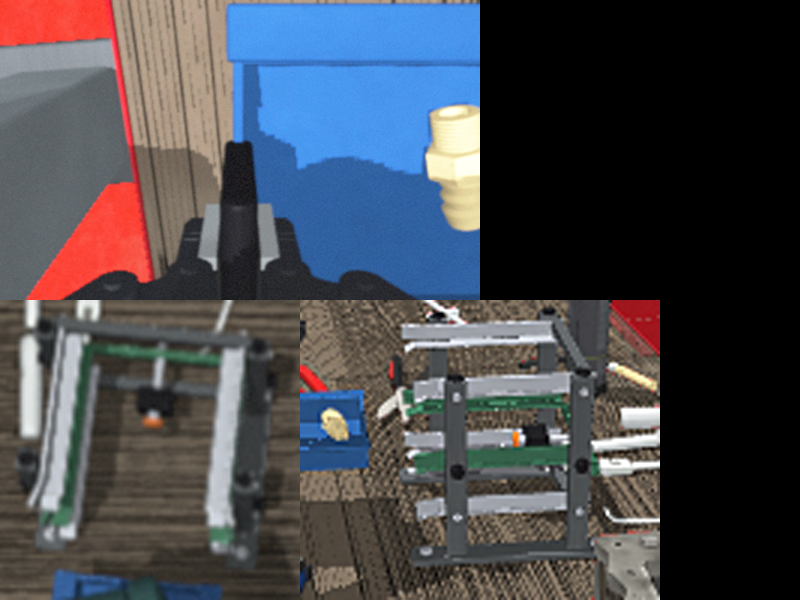

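z4 shows the tray held level with the fitting in it at (455,160), in line with the stand, just before the mouth. I'll overlay both models to refine the lateral offset and the height.

```bash
cat > ov.py <<'E'
from h import *
import sys
def W(p,L,z0=0):
    L=np.array(L,float);a,b=np.cos(p[2]),np.sin(p[2]);return np.stack([p[0]+a*L[:,0]-b*L[:,1],p[1]+b*L[:,0]+a*L[:,1],L[:,2]+z0],1)
def tray():
    s=info(); M=R.from_euler('xyz',s['ee_rot'],degrees=True).as_matrix()
    X=M[:,1];Y=M[:,0];Z=-M[:,2]  # tool y=+x(rack), tool x=+y
    return lambda L: np.array(s['eef_pos'])+(np.array(L,float)-[-.058,0,.055])@np.array([X,Y,Z])
rp=[.662,.1521,-.0773]; h=.094
def draw(im,c,x,y,f,tr):
    def ln(P,col):
        q=(proj(c,P)-[x,y]+.5)*f; cv2.polylines(im,[np.round(q*16).astype(int)],False,col,1,cv2.LINE_AA,4)
    for s in(-1,1):
        ln(W(rp,[[-.08,s*.063,h],[.08,s*.063,h]]),(0,255,255)); ln(W(rp,[[-.08,s*.063,.17],[.08,s*.063,.17]]),(0,0,255))
        ln(W(rp,[[-.08,s*.078,h+.016],[.08,s*.078,h+.016]]),(255,0,255)); ln(W(rp,[[-.08,s*.078,.186],[.08,s*.078,.186]]),(255,0,255))
    for s in(-1,1): ln(tr([[-.062,s*.075,.032],[.062,s*.075,.032],[.062,s*.058,.032]]),(255,255,255))
    ln(tr([[.06,-.058,.031],[.06,.058,.031]]),(255,255,255)); ln(tr([[.06,-.058,0],[.06,.058,0]]),(255,255,255))
def crop(c,x,y,w,hh,f,tr):
    im=cv2.resize(c['image'][y:y+hh,x:x+w,::-1],None,fx=f,fy=f,interpolation=cv2.INTER_CUBIC); draw(im,c,x,y,f,tr); return im
E
python3 - <<'E'
from ov import *
tr=tray(); c=cam('wrist');t=cam('top');s=cam('side')
o=np.zeros((600,800,3),np.uint8)
o[:300,:480]=crop(c,400,60,240,150,2,tr)
o[300:,:330]=crop(t,225,125,110,100,3,tr)
o[300:,330:720]=crop(s,270,150,130,100,3,tr)
cv2.imwrite('pics/z5.png',o)
P=W(rp,[[-.08,0,h],[-.08,0,.17]]);print(proj(s,P))
E
```

```text
t 10.03 p [0.416  0.1628 0.1473] r [-1.800e+02  1.000e-02  8.562e+01] F [ 0.4 -0.  -2.6] w 0.0091 g 68.3
[[317.34716549 194.95017142]
 [316.85486444 171.8114823 ]]
```

View pics/z5.png

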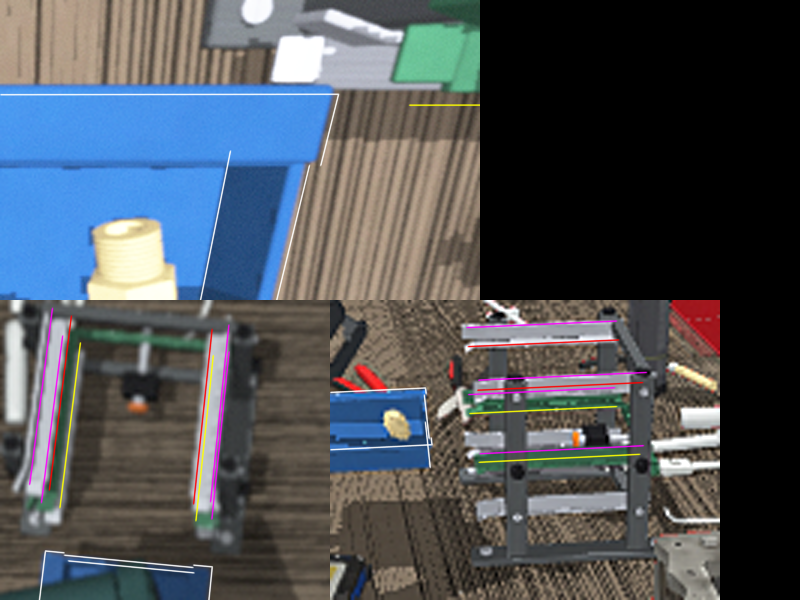

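In z5's wrist part, the real flange edge is at row 86 against 94 for the model, and the green ledge edge at row 90 against 105. The tray therefore has to go about 11 mm to the stand's +y. Green ledge height is about 0.093–0.094.

>>> {"fn": "step_arm", "kwargs": {"increments": [{"wx": 0,"wy": 0,"wz": 0,"tx": 0.003,"ty": 0,"tz": 0.004,"hand": 0},{"wx": 0,"wy": 0,"wz": 0,"tx": 0.005,"ty": 0,"tz": 0.007,"hand": 0},{"wx": 0,"wy": 0,"wz": 0,"tx": 0.003,"ty": 0.002,"tz": 0.007,"hand": 0},{"wx": 0,"wy": 0,"wz": 0,"tx": 0,"ty": 0.004,"tz": 0.004,"hand": 0},{"wx": 0,"wy": 0,"wz": 0,"tx": 0,"ty": 0.006,"tz": 0,"hand": 0},{"wx": 0,"wy": 0,"wz": 0,"tx": 0,"ty": 0.004,"tz": 0,"hand": 0},{"wx": 0,"wy": 0,"wz": 0,"tx": 0,"ty": 0,"tz": 0,"hand": 0},{"wx": 0,"wy": 0,"wz": 0,"tx": 0,"ty": 0,"tz": 0,"hand": 0}]}}

```text
t: 10.85
eef_pos: [0.4335, 0.1725, 0.1254]
ee_rot: [180.0, -0.0, 85.6]
ft_force: [-0.4, -0.7, -2.5]
gripper_width: 0.0093
grip_force: 68.3
```

```bash
python3 - <<'E'
from ov import *
tr=tray(); c=cam('wrist');save(c,'w6');s=cam('side')
o=np.zeros((600,800,3),np.uint8)
o[:400,:]=crop(c,440,40,200,100,4,tr)
o[400:,:480]=crop(s,270,165,120,50,4,tr)
cv2.imwrite('pics/z6.png',o)
E
```

```text
t 10.85 p [0.4335 0.1725 0.1254] r [179.97  -0.    85.59] F [-0.4 -0.7 -2.5] w 0.0093 g 68.3
```

View pics/z6.png

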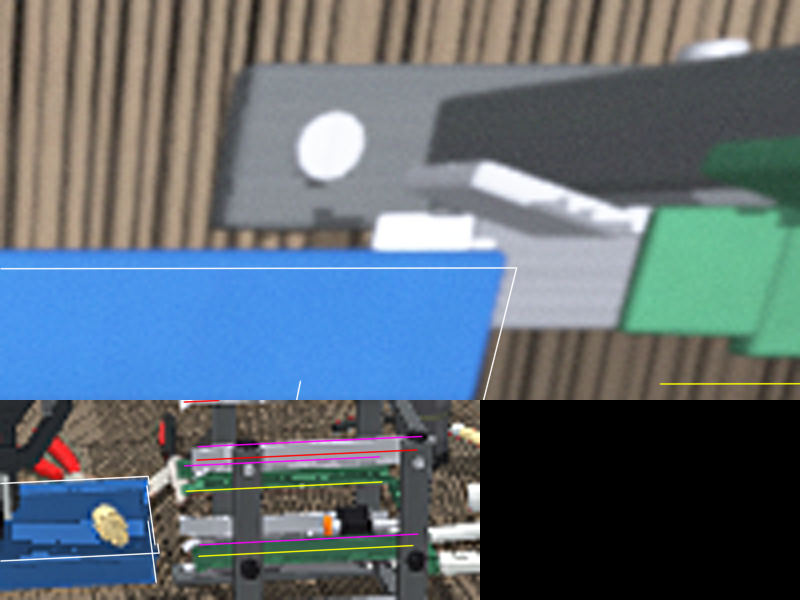

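z6 shows the green ledge starting at (735,355) with its lip from column 620, and the flange edge at row 250. The tray is laterally about 1 mm too far, and the mouth is somewhat deeper than the model. I'll raise the tray 5 mm for margin and go in gently.

>>> {"fn": "step_arm", "kwargs": {"increments": [{"wx": 0,"wy": 0,"wz": 0,"tx": -0.001,"ty": 0.002,"tz": -0.003,"hand": 0},{"wx": 0,"wy": 0,"wz": 0,"tx": 0,"ty": 0.004,"tz": -0.002,"hand": 0},{"wx": 0,"wy": 0,"wz": 0,"tx": 0,"ty": 0.004,"tz": 0,"hand": 0},{"wx": 0,"wy": 0,"wz": 0,"tx": 0,"ty": 0.004,"tz": 0,"hand": 0},{"wx": 0,"wy": 0,"wz": 0,"tx": 0,"ty": 0.004,"tz": 0,"hand": 0},{"wx": 0,"wy": 0,"wz": 0,"tx": 0,"ty": 0.004,"tz": 0,"hand": 0},{"wx": 0,"wy": 0,"wz": 0,"tx": 0,"ty": 0.004,"tz": 0,"hand": 0},{"wx": 0,"wy": 0,"wz": 0,"tx": 0,"ty": 0.002,"tz": 0,"hand": 0},{"wx": 0,"wy": 0,"wz": 0,"tx": 0,"ty": 0,"tz": 0,"hand": 0}]}}

```text
t: 11.7
eef_pos: [0.4613, 0.1694, 0.1302]
ee_rot: [180.0, -0.0, 85.6]
ft_force: [0.2, 0.5, -2.5]
gripper_width: 0.0091
grip_force: 68.3
```

>>> {"fn": "step_arm", "kwargs": {"increments": [{"wx": 0,"wy": 0,"wz": 0,"tx": 0,"ty": 0.003,"tz": 0,"hand": 0},{"wx": 0,"wy": 0,"wz": 0,"tx": 0,"ty": 0.004,"tz": 0,"hand": 0},{"wx": 0,"wy": 0,"wz": 0,"tx": 0,"ty": 0.003,"tz": 0,"hand": 0},{"wx": 0,"wy": 0,"wz": 0,"tx": 0,"ty": 0,"tz": 0,"hand": 0}]}}

```text
t: 12.03
eef_pos: [0.4716, 0.1687, 0.1304]
ee_rot: [179.9, -0.0, 85.6]
ft_force: [-0.8, 0.4, -1.9]
gripper_width: 0.0093
grip_force: 68.3
```

```bash
python3 - <<'E'
from ov import *
tr=tray(); c=cam('wrist'); save(c,'w7')
# rows of flange outer edge and first green below/above per column
hsv=cv2.cvtColor(c['image'],cv2.COLOR_RGB2HSV)
B=(hsv[...,0]>100)&(hsv[...,0]<125)&(hsv[...,1]>130);G=(hsv[...,0]>60)&(hsv[...,0]<95)&(hsv[...,1]>70)
for x in range(500,640,10):
    b=np.where(B[:,x])[0];g=np.where(G[:,x])[0];print(x,'blue',b[:1],b[-1:],'green',g[:1],g[-1:],len(g))
E
```

```text
t 12.03 p [0.4716 0.1687 0.1304] r [ 1.7994e+02 -1.0000e-02  8.5610e+01] F [-0.8  0.4 -1.9] w 0.0093 g 68.3
500 blue [103] [338] green [] [] 0
510 blue [103] [331] green [319] [344] 15
520 blue [102] [271] green [101] [350] 32
530 blue [102] [228] green [79] [356] 53
540 blue [103] [188] green [74] [362] 67
550 blue [102] [146] green [73] [364] 75
560 blue [102] [128] green [73] [363] 74
570 blue [] [] green [77] [363] 95
580 blue [] [] green [80] [363] 91
590 blue [] [] green [84] [363] 87
600 blue [] [] green [88] [363] 83
610 blue [] [] green [88] [363] 83
620 blue [] [] green [88] [363] 84
630 blue [] [] green [88] [363] 84
```

```bash
python3 - <<'E'
from ov import *
s=info(); c=cam('wrist')
im=c['image']; hsv=cv2.cvtColor(im,cv2.COLOR_RGB2HSV)
B=(hsv[...,0]>100)&(hsv[...,0]<125)&(hsv[...,1]>130);G=(hsv[...,0]>60)&(hsv[...,0]<95)&(hsv[...,1]>70)
M=R.from_euler('xyz',s['ee_rot'],degrees=True).as_matrix()
def runs(m):
    d=np.diff(np.r_[0,m.astype(int),0]);a=np.where(d==1)[0];b=np.where(d==-1)[0]; return [(i,j) for i,j in zip(a,b) if j-i>2]
def ty(uv,z): q=(onz(c,uv,z)-s['eef_pos'])@M; return (q[:2]*1000).round(1)
for x in(480,520,540,560,600,620,635):
    print(x,'B',[(r,[tuple(ty((x,v-.5),.107)) for v in r]) for r in runs(B[:,x])],'\n   G',[(r,[tuple(ty((x,v-.5),.094)) for v in r],[tuple(ty((x,v-.5),.110)) for v in r]) for r in runs(G[:,x])])
for y in(75,80,110,115,120,125,130,135): print(y,runs(G[y]),runs(B[y]))
print(im[60:140:3,620].tolist())
E
```

```text
t 12.08 p [0.4711 0.1687 0.1303] r [179.98  -0.    85.6 ] F [ 0.4 -0.  -3.1] w 0.0092 g 68.3
480 B [((np.int64(103), np.int64(171)), [(np.float64(76.8), np.float64(77.5)), (np.float64(43.5), np.float64(83.1))]), ((np.int64(252), np.int64(326)), [(np.float64(-3.1), np.float64(90.9)), (np.float64(-54.1), np.float64(99.4))])] 
   G []
520 B [((np.int64(103), np.int64(272)), [(np.float64(76.8), np.float64(96.7)), (np.float64(-16.0), np.float64(116.1))])] 
   G [((np.int64(320), np.int64(351)), [(np.float64(-61.1), np.float64(134.0)), (np.float64(-87.2), np.float64(139.4))], [(np.float64(-47.1), np.float64(120.6)), (np.float64(-70.6), np.float64(125.5))])]
540 B [((np.int64(103), np.int64(189)), [(np.float64(76.8), np.float64(106.2)), (np.float64(33.8), np.float64(116.1))])] 
   G [((np.int64(74), np.int64(85)), [(np.float64(90.6), np.float64(112.4)), (np.float64(85.4), np.float64(113.6))], [(np.float64(89.4), np.float64(101.1)), (np.float64(84.7), np.float64(102.2))]), ((np.int64(90), np.int64(102)), [(np.float64(83.0), np.float64(114.1)), (np.float64(77.1), np.float64(115.5))], [(np.flo
[... 2158 characters left out ...]

115 [(np.int64(565), np.int64(640))] [(np.int64(311), np.int64(564))]
120 [(np.int64(564), np.int64(640))] [(np.int64(312), np.int64(563))]
125 [(np.int64(562), np.int64(640))] [(np.int64(312), np.int64(562))]
130 [] [(np.int64(312), np.int64(560))]
135 [] [(np.int64(312), np.int64(559))]
[[67, 69, 73], [71, 72, 76], [70, 72, 74], [67, 71, 73], [66, 71, 73], [73, 71, 77], [67, 67, 68], [67, 71, 76], [141, 147, 154], [115, 146, 136], [102, 185, 143], [102, 185, 143], [66, 120, 96], [64, 117, 92], [95, 173, 137], [101, 181, 140], [96, 178, 139], [73, 121, 97], [70, 121, 96], [65, 119, 92], [70, 123, 97], [67, 119, 95], [78, 104, 83], [111, 99, 84], [113, 101, 89], [100, 91, 77], [84, 72, 62]]
```

Both green rails are now visible and parallel to the tool. Their centre is at about +1.5 mm and the tray's at about +2 mm in tool x, so alignment is good, and h ≈ 0.094. I'll go forward 40 mm and then lower.

>>> {"fn": "step_arm", "kwargs": {"increments": [{"wx": 0,"wy": 0,"wz": 0,"tx": -0.0003,"ty": 0.002,"tz": 0,"hand": 0},{"wx": 0,"wy": 0,"wz": 0,"tx": 0,"ty": 0.004,"tz": 0,"hand": 0},{"wx": 0,"wy": 0,"wz": 0,"tx": 0,"ty": 0.004,"tz": 0,"hand": 0},{"wx": 0,"wy": 0,"wz": 0,"tx": 0,"ty": 0.004,"tz": 0,"hand": 0},{"wx": 0,"wy": 0,"wz": 0,"tx": 0,"ty": 0.004,"tz": 0,"hand": 0},{"wx": 0,"wy": 0,"wz": 0,"tx": 0,"ty": 0.002,"tz": 0,"hand": 0},{"wx": 0,"wy": 0,"wz": 0,"tx": 0,"ty": 0,"tz": 0,"hand": 0}]}}

```text
t: 12.72
eef_pos: [0.4914, 0.1668, 0.1303]
ee_rot: [180.0, -0.0, 85.6]
ft_force: [1.0, -0.3, -2.4]
gripper_width: 0.009
grip_force: 68.3
```

>>> {"fn": "step_arm", "kwargs": {"increments": [{"wx": 0,"wy": 0,"wz": 0,"tx": 0,"ty": 0.003,"tz": 0,"hand": 0},{"wx": 0,"wy": 0,"wz": 0,"tx": 0,"ty": 0.004,"tz": 0,"hand": 0},{"wx": 0,"wy": 0,"wz": 0,"tx": 0,"ty": 0.004,"tz": 0,"hand": 0},{"wx": 0,"wy": 0,"wz": 0,"tx": 0,"ty": 0.004,"tz": 0,"hand": 0},{"wx": 0,"wy": 0,"wz": 0,"tx": 0,"ty": 0.004,"tz": 0,"hand": 0},{"wx": 0,"wy": 0,"wz": 0,"tx": 0,"ty": 0.002,"tz": 0,"hand": 0},{"wx": 0,"wy": 0,"wz": 0,"tx": 0,"ty": 0,"tz": 0.001,"hand": 0},{"wx": 0,"wy": 0,"wz": 0,"tx": 0,"ty": 0,"tz": 0.002,"hand": 0},{"wx": 0,"wy": 0,"wz": 0,"tx": 0,"ty": 0,"tz": 0.001,"hand": 0},{"wx": 0,"wy": 0,"wz": 0,"tx": 0,"ty": 0,"tz": 0,"hand": 0}]}}

```text
t: 13.55
eef_pos: [0.5108, 0.1652, 0.1259]
ee_rot: [-179.9, 0.0, 85.6]
ft_force: [0.0, -0.1, -3.2]
gripper_width: 0.009
grip_force: 68.3
```

>>> {"fn": "step_arm", "kwargs": {"increments": [{"wx": 0,"wy": 0,"wz": 0,"tx": 0,"ty": 0,"tz": 0.001,"hand": 0},{"wx": 0,"wy": 0,"wz": 0,"tx": 0,"ty": 0,"tz": 0.0005,"hand": 0},{"wx": 0,"wy": 0,"wz": 0,"tx": 0,"ty": 0,"tz": 0,"hand": 0}]}}

```text
t: 13.8
eef_pos: [0.5112, 0.1652, 0.1247]
ee_rot: [-180.0, 0.0, 85.6]
ft_force: [0.6, 0.5, -3.0]
gripper_width: 0.0093
grip_force: 68.3
```

>>> {"fn": "step_arm", "kwargs": {"increments": [{"wx": 0,"wy": 0,"wz": 0,"tx": 0,"ty": 0,"tz": 0.0008,"hand": 0},{"wx": 0,"wy": 0,"wz": 0,"tx": 0,"ty": 0,"tz": 0,"hand": 0}]}}

```text
t: 13.97
eef_pos: [0.5114, 0.1652, 0.1239]
ee_rot: [-180.0, 0.0, 85.6]
ft_force: [-0.0, 0.1, -2.0]
gripper_width: 0.009
grip_force: 68.3
```

>>> {"fn": "step_arm", "kwargs": {"increments": [{"wx": 0,"wy": 0,"wz": 0,"tx": 0,"ty": 0,"tz": 0.0008,"hand": 0},{"wx": 0,"wy": 0,"wz": 0,"tx": 0,"ty": 0,"tz": 0,"hand": 0}]}}

```text
t: 14.13
eef_pos: [0.5114, 0.1653, 0.1234]
ee_rot: [180.0, 0.0, 85.6]
ft_force: [-1.5, -1.2, 1.0]
gripper_width: 0.0093
grip_force: 68.8
```

>>> {"fn": "step_arm", "kwargs": {"increments": [{"wx": 0,"wy": 0,"wz": 0,"tx": 0,"ty": 0,"tz": 0.0006,"hand": 0},{"wx": 0,"wy": 0,"wz": 0,"tx": 0,"ty": 0,"tz": 0,"hand": 0}]}}

```text
t: 14.3
eef_pos: [0.5114, 0.1653, 0.1232]
ee_rot: [180.0, 0.0, 85.6]
ft_force: [-3.4, -0.9, 6.3]
gripper_width: 0.0092
grip_force: 69.5
```

The tray is seated: contact at TCP z ≈ 0.1236. I'll ease off and slide in.

>>> {"fn": "step_arm", "kwargs": {"increments": [{"wx": 0,"wy": 0,"wz": 0,"tx": 0,"ty": 0,"tz": -0.0005,"hand": 0},{"wx": 0,"wy": 0,"wz": 0,"tx": 0,"ty": 0.001,"tz": 0,"hand": 0},{"wx": 0,"wy": 0,"wz": 0,"tx": 0,"ty": 0.002,"tz": 0,"hand": 0},{"wx": 0,"wy": 0,"wz": 0,"tx": 0,"ty": 0.003,"tz": 0,"hand": 0},{"wx": 0,"wy": 0,"wz": 0,"tx": 0,"ty": 0.003,"tz": 0,"hand": 0},{"wx": 0,"wy": 0,"wz": 0,"tx": 0,"ty": 0.001,"tz": 0,"hand": 0},{"wx": 0,"wy": 0,"wz": 0,"tx": 0,"ty": 0,"tz": 0,"hand": 0}]}}

```text
t: 14.88
eef_pos: [0.5218, 0.1645, 0.1233]
ee_rot: [180.0, -0.0, 85.6]
ft_force: [-2.7, -0.2, 3.7]
gripper_width: 0.0094
grip_force: 69.4
```

>>> {"fn": "step_arm", "kwargs": {"increments": [{"wx": 0,"wy": 0,"wz": 0,"tx": 0,"ty": 0.002,"tz": 0,"hand": 0},{"wx": 0,"wy": 0,"wz": 0,"tx": 0,"ty": 0.003,"tz": 0,"hand": 0},{"wx": 0,"wy": 0,"wz": 0,"tx": 0,"ty": 0.003,"tz": 0,"hand": 0},{"wx": 0,"wy": 0,"wz": 0,"tx": 0,"ty": 0.003,"tz": 0,"hand": 0},{"wx": 0,"wy": 0,"wz": 0,"tx": 0,"ty": 0.003,"tz": 0,"hand": 0},{"wx": 0,"wy": 0,"wz": 0,"tx": 0,"ty": 0.001,"tz": 0,"hand": 0},{"wx": 0,"wy": 0,"wz": 0,"tx": 0,"ty": 0,"tz": 0,"hand": 0}]}}

```text
t: 15.47
eef_pos: [0.5363, 0.1634, 0.1234]
ee_rot: [-180.0, -0.0, 85.6]
ft_force: [-3.8, -1.1, 6.5]
gripper_width: 0.0091
grip_force: 69.8
```

>>> {"fn": "step_arm", "kwargs": {"increments": [{"wx": 0,"wy": 0,"wz": 0,"tx": 0,"ty": 0,"tz": -0.0006,"hand": 0},{"wx": 0,"wy": 0,"wz": 0,"tx": 0,"ty": 0.002,"tz": 0,"hand": 0},{"wx": 0,"wy": 0,"wz": 0,"tx": 0,"ty": 0.003,"tz": 0,"hand": 0},{"wx": 0,"wy": 0,"wz": 0,"tx": 0,"ty": 0.003,"tz": 0,"hand": 0},{"wx": 0,"wy": 0,"wz": 0,"tx": 0,"ty": 0.002,"tz": 0,"hand": 0},{"wx": 0,"wy": 0,"wz": 0,"tx": 0,"ty": 0,"tz": 0,"hand": 0}]}}

```text
t: 15.97
eef_pos: [0.5474, 0.1624, 0.1236]
ee_rot: [179.9, -0.0, 85.6]
ft_force: [0.4, 0.3, -0.8]
gripper_width: 0.0091
grip_force: 68.5
```

>>> {"fn": "step_arm", "kwargs": {"increments": [{"wx": 0,"wy": 0,"wz": 0,"tx": 0,"ty": 0.001,"tz": 0,"hand": 0},{"wx": 0,"wy": 0,"wz": 0,"tx": 0,"ty": 0.0015,"tz": 0,"hand": 0},{"wx": 0,"wy": 0,"wz": 0,"tx": 0,"ty": 0.0015,"tz": 0,"hand": 0},{"wx": 0,"wy": 0,"wz": 0,"tx": 0,"ty": 0.001,"tz": 0,"hand": 0},{"wx": 0,"wy": 0,"wz": 0,"tx": 0,"ty": 0,"tz": 0,"hand": 0}]}}

```text
t: 16.38
eef_pos: [0.5518, 0.1621, 0.1236]
ee_rot: [180.0, 0.0, 85.6]
ft_force: [0.0, 0.0, 0.6]
gripper_width: 0.0093
grip_force: 68.5
```

>>> {"fn": "step_arm", "kwargs": {"increments": [{"wx": 0,"wy": 0,"wz": 0,"tx": 0,"ty": 0.001,"tz": 0,"hand": 0},{"wx": 0,"wy": 0,"wz": 0,"tx": 0,"ty": 0.0015,"tz": 0,"hand": 0},{"wx": 0,"wy": 0,"wz": 0,"tx": 0,"ty": 0.0015,"tz": 0,"hand": 0},{"wx": 0,"wy": 0,"wz": 0,"tx": 0,"ty": 0.001,"tz": 0,"hand": 0},{"wx": 0,"wy": 0,"wz": 0,"tx": 0,"ty": 0,"tz": 0,"hand": 0}]}}

```text
t: 16.8
eef_pos: [0.5568, 0.1617, 0.1237]
ee_rot: [180.0, 0.0, 85.6]
ft_force: [0.8, 0.4, -1.5]
gripper_width: 0.009
grip_force: 68.3
```

>>> {"fn": "step_arm", "kwargs": {"increments": [{"wx": 0,"wy": 0,"wz": 0,"tx": 0,"ty": 0.001,"tz": 0,"hand": 0},{"wx": 0,"wy": 0,"wz": 0,"tx": 0,"ty": 0.001,"tz": 0,"hand": 0},{"wx": 0,"wy": 0,"wz": 0,"tx": 0,"ty": 0.001,"tz": 0,"hand": 0},{"wx": 0,"wy": 0,"wz": 0,"tx": 0,"ty": 0,"tz": 0,"hand": 0}]}}

```text
t: 17.13
eef_pos: [0.5596, 0.1615, 0.1237]
ee_rot: [180.0, 0.0, 85.6]
ft_force: [0.9, 0.3, -2.1]
gripper_width: 0.0092
grip_force: 68.3
```

>>> {"fn": "step_arm", "kwargs": {"increments": [{"wx": 0,"wy": 0,"wz": 0,"tx": 0,"ty": 0.001,"tz": 0,"hand": 0},{"wx": 0,"wy": 0,"wz": 0,"tx": 0,"ty": 0.001,"tz": 0,"hand": 0},{"wx": 0,"wy": 0,"wz": 0,"tx": 0,"ty": 0.001,"tz": 0,"hand": 0},{"wx": 0,"wy": 0,"wz": 0,"tx": 0,"ty": 0,"tz": 0,"hand": 0}]}}

```text
t: 17.47
eef_pos: [0.5626, 0.1613, 0.1237]
ee_rot: [180.0, 0.0, 85.6]
ft_force: [0.5, 0.1, -1.2]
gripper_width: 0.0096
grip_force: 68.3
```

>>> {"fn": "step_arm", "kwargs": {"increments": [{"wx": 0,"wy": 0,"wz": 0,"tx": 0,"ty": 0.001,"tz": 0,"hand": 0},{"wx": 0,"wy": 0,"wz": 0,"tx": 0,"ty": 0.001,"tz": 0,"hand": 0},{"wx": 0,"wy": 0,"wz": 0,"tx": 0,"ty": 0.001,"tz": 0,"hand": 0},{"wx": 0,"wy": 0,"wz": 0,"tx": 0,"ty": 0,"tz": 0,"hand": 0}]}}

```text
t: 17.8
eef_pos: [0.5656, 0.1611, 0.1237]
ee_rot: [180.0, 0.0, 85.6]
ft_force: [0.7, 0.1, -2.2]
gripper_width: 0.0092
grip_force: 68.3
```

>>> {"fn": "step_arm", "kwargs": {"increments": [{"wx": 0,"wy": 0,"wz": 0,"tx": 0,"ty": 0.001,"tz": 0,"hand": 0},{"wx": 0,"wy": 0,"wz": 0,"tx": 0,"ty": 0.001,"tz": 0,"hand": 0},{"wx": 0,"wy": 0,"wz": 0,"tx": 0,"ty": 0.001,"tz": 0,"hand": 0},{"wx": 0,"wy": 0,"wz": 0,"tx": 0,"ty": 0,"tz": 0,"hand": 0}]}}

```text
t: 18.13
eef_pos: [0.5681, 0.1609, 0.1237]
ee_rot: [-180.0, 0.0, 85.6]
ft_force: [-1.9, 0.0, -1.3]
gripper_width: 0.0094
grip_force: 68.5
```

>>> {"fn": "step_arm", "kwargs": {"increments": [{"wx": 0,"wy": 0,"wz": 0,"tx": 0,"ty": 0.001,"tz": 0,"hand": 0},{"wx": 0,"wy": 0,"wz": 0,"tx": 0,"ty": 0.001,"tz": 0,"hand": 0},{"wx": 0,"wy": 0,"wz": 0,"tx": 0,"ty": 0,"tz": 0,"hand": 0}]}}

```text
t: 18.38
eef_pos: [0.5684, 0.1608, 0.1236]
ee_rot: [-179.8, 0.0, 85.6]
ft_force: [-7.7, 0.1, 2.9]
gripper_width: 0.0089
grip_force: 69.2
```

>>> {"fn": "step_arm", "kwargs": {"increments": [{"wx": 0,"wy": 0,"wz": 0,"tx": 0,"ty": 0.0007,"tz": 0,"hand": 0},{"wx": 0,"wy": 0,"wz": 0,"tx": 0,"ty": 0,"tz": 0,"hand": 0}]}}

```text
t: 18.55
eef_pos: [0.569, 0.1607, 0.1237]
ee_rot: [-179.8, 0.0, 85.6]
ft_force: [-6.5, 1.2, 4.3]
gripper_width: 0.0092
grip_force: 69.3
```

>>> {"fn": "step_arm", "kwargs": {"increments": [{"wx": 0,"wy": 0,"wz": 0,"tx": 0,"ty": 0.0007,"tz": 0,"hand": 0},{"wx": 0,"wy": 0,"wz": 0,"tx": 0,"ty": 0,"tz": 0,"hand": 0}]}}

```text
t: 18.72
eef_pos: [0.5697, 0.1607, 0.1237]
ee_rot: [-179.8, 0.0, 85.6]
ft_force: [-7.4, 1.1, 3.4]
gripper_width: 0.0092
grip_force: 69.3
```

The plunger is moving, with contact at x ≈ 0.568 and a steady force of about 7 N. I'll continue to about 0.577.

>>> {"fn": "step_arm", "kwargs": {"increments": [{"wx": 0,"wy": 0,"wz": 0,"tx": 0,"ty": 0.0005,"tz": -0.0003,"hand": 0},{"wx": 0,"wy": 0,"wz": 0,"tx": 0,"ty": 0.0007,"tz": 0,"hand": 0},{"wx": 0,"wy": 0,"wz": 0,"tx": 0,"ty": 0.0007,"tz": 0,"hand": 0},{"wx": 0,"wy": 0,"wz": 0,"tx": 0,"ty": 0.0007,"tz": 0,"hand": 0},{"wx": 0,"wy": 0,"wz": 0,"tx": 0,"ty": 0.0005,"tz": 0,"hand": 0},{"wx": 0,"wy": 0,"wz": 0,"tx": 0,"ty": 0,"tz": 0,"hand": 0}]}}

```text
t: 19.22
eef_pos: [0.5729, 0.1604, 0.1238]
ee_rot: [-179.8, 0.0, 85.6]
ft_force: [-5.9, 0.5, 1.9]
gripper_width: 0.0093
grip_force: 69.0
```

>>> {"fn": "step_arm", "kwargs": {"increments": [{"wx": 0,"wy": 0,"wz": 0,"tx": 0,"ty": 0.0006,"tz": 0,"hand": 0},{"wx": 0,"wy": 0,"wz": 0,"tx": 0,"ty": 0.0006,"tz": 0,"hand": 0},{"wx": 0,"wy": 0,"wz": 0,"tx": 0,"ty": 0.0006,"tz": 0,"hand": 0},{"wx": 0,"wy": 0,"wz": 0,"tx": 0,"ty": 0,"tz": 0,"hand": 0}]}}

```text
t: 19.55
eef_pos: [0.5747, 0.1603, 0.1238]
ee_rot: [-179.8, 0.0, 85.6]
ft_force: [-6.7, 0.6, 2.0]
gripper_width: 0.0094
grip_force: 69.0
```

>>> {"fn": "step_arm", "kwargs": {"increments": [{"wx": 0,"wy": 0,"wz": 0,"tx": 0,"ty": 0.0005,"tz": 0,"hand": 0},{"wx": 0,"wy": 0,"wz": 0,"tx": 0,"ty": 0.0005,"tz": 0,"hand": 0},{"wx": 0,"wy": 0,"wz": 0,"tx": 0,"ty": 0,"tz": 0,"hand": 0}]}}

```text
t: 19.8
eef_pos: [0.5757, 0.1602, 0.1238]
ee_rot: [-179.8, 0.0, 85.6]
ft_force: [-6.4, 0.6, 1.7]
gripper_width: 0.0092
grip_force: 69.0
```

>>> {"fn": "step_arm", "kwargs": {"increments": [{"wx": 0,"wy": 0,"wz": 0,"tx": 0,"ty": 0.0005,"tz": 0,"hand": 0},{"wx": 0,"wy": 0,"wz": 0,"tx": 0,"ty": 0,"tz": 0,"hand": 0}]}}

```text
t: 19.97
eef_pos: [0.5762, 0.1602, 0.1238]
ee_rot: [-179.8, 0.0, 85.6]
ft_force: [-7.0, 1.5, 2.8]
gripper_width: 0.0094
grip_force: 69.0
```

>>> {"fn": "step_arm", "kwargs": {"increments": [{"wx": 0,"wy": 0,"wz": 0,"tx": 0,"ty": 0.0004,"tz": 0,"hand": 0},{"wx": 0,"wy": 0,"wz": 0,"tx": 0,"ty": 0.0004,"tz": 0,"hand": 0},{"wx": 0,"wy": 0,"wz": 0,"tx": 0,"ty": 0,"tz": 0,"hand": 0}]}}

```text
t: 20.22
eef_pos: [0.577, 0.1601, 0.1238]
ee_rot: [-179.8, 0.0, 85.6]
ft_force: [-5.8, 1.1, 2.3]
gripper_width: 0.0092
grip_force: 69.0
```

>>> {"fn": "step_arm", "kwargs": {"increments": [{"wx": 0,"wy": 0,"wz": 0,"tx": 0,"ty": 0.0004,"tz": 0,"hand": 0},{"wx": 0,"wy": 0,"wz": 0,"tx": 0,"ty": 0.0003,"tz": 0,"hand": 0},{"wx": 0,"wy": 0,"wz": 0,"tx": 0,"ty": 0,"tz": 0,"hand": 0}]}}

```text
t: 20.47
eef_pos: [0.5776, 0.1601, 0.1238]
ee_rot: [-179.8, 0.0, 85.6]
ft_force: [-6.4, 0.5, 2.2]
gripper_width: 0.009
grip_force: 69.1
```

>>> {"fn": "step_arm", "kwargs": {"increments": [{"wx": 0,"wy": 0,"wz": 0,"tx": 0,"ty": 0.0005,"tz": 0,"hand": 0},{"wx": 0,"wy": 0,"wz": 0,"tx": 0,"ty": 0,"tz": 0,"hand": 0}]}}

```text
t: 20.63
eef_pos: [0.5781, 0.16, 0.1238]
ee_rot: [-179.8, 0.0, 85.6]
ft_force: [-6.2, 0.6, 2.4]
gripper_width: 0.0093
grip_force: 69.0
```

>>> {"fn": "step_arm", "kwargs": {"increments": [{"wx": 0,"wy": 0,"wz": 0,"tx": 0,"ty": 0.0005,"tz": 0,"hand": 0},{"wx": 0,"wy": 0,"wz": 0,"tx": 0,"ty": 0,"tz": 0,"hand": 0}]}}

```text
t: 20.8
eef_pos: [0.5782, 0.16, 0.1238]
ee_rot: [-179.7, 0.0, 85.6]
ft_force: [-7.6, 1.3, 3.2]
gripper_width: 0.0094
grip_force: 69.2
```

>>> {"fn": "step_arm", "kwargs": {"increments": [{"wx": 0,"wy": 0,"wz": 0,"tx": 0,"ty": 0.0005,"tz": 0,"hand": 0},{"wx": 0,"wy": 0,"wz": 0,"tx": 0,"ty": 0,"tz": 0,"hand": 0}]}}

```text
t: 20.97
eef_pos: [0.5782, 0.16, 0.1238]
ee_rot: [-179.7, 0.0, 85.6]
ft_force: [-9.6, 0.3, 4.3]
gripper_width: 0.009
grip_force: 69.4
```

>>> {"fn": "step_arm", "kwargs": {"increments": [{"wx": 0,"wy": 0,"wz": 0,"tx": 0,"ty": 0.0005,"tz": 0,"hand": 0},{"wx": 0,"wy": 0,"wz": 0,"tx": 0,"ty": 0,"tz": 0,"hand": 0}]}}

```text
t: 21.13
eef_pos: [0.5782, 0.16, 0.1238]
ee_rot: [-179.6, 0.0, 85.6]
ft_force: [-10.6, 1.4, 6.2]
gripper_width: 0.009
grip_force: 69.6
```

Hard stop at x ≈ 0.5782, 10 mm after contact, and the force is rising. One last gentle press, then I'll ease the load off before releasing.

>>> {"fn": "step_arm", "kwargs": {"increments": [{"wx": 0,"wy": 0,"wz": 0,"tx": 0,"ty": 0.0008,"tz": 0,"hand": 0},{"wx": 0,"wy": 0,"wz": 0,"tx": 0,"ty": 0,"tz": 0,"hand": 0}]}}

```text
t: 21.3
eef_pos: [0.5782, 0.16, 0.1238]
ee_rot: [-179.6, 0.0, 85.6]
ft_force: [-11.8, 1.3, 8.7]
gripper_width: 0.0092
grip_force: 69.8
```

>>> {"fn": "step_arm", "kwargs": {"increments": [{"wx": 0,"wy": 0,"wz": 0,"tx": 0,"ty": -0.001,"tz": 0,"hand": 0},{"wx": 0,"wy": 0,"wz": 0,"tx": 0,"ty": -0.001,"tz": 0,"hand": 0},{"wx": 0,"wy": 0,"wz": 0,"tx": 0,"ty": 0,"tz": 0,"hand": 0}]}}

```text
t: 21.55
eef_pos: [0.5782, 0.16, 0.1239]
ee_rot: [-179.8, 0.0, 85.6]
ft_force: [-7.1, 1.0, 3.0]
gripper_width: 0.0093
grip_force: 69.2
```

>>> {"fn": "step_arm", "kwargs": {"increments": [{"wx": 0,"wy": 0,"wz": 0,"tx": 0,"ty": -0.0007,"tz": -0.0002,"hand": 0},{"wx": 0,"wy": 0,"wz": 0,"tx": 0,"ty": 0,"tz": 0,"hand": 0},{"wx": 0,"wy": 0,"wz": 0,"tx": 0,"ty": 0,"tz": 0,"hand": 0}]}}

```text
t: 21.8
eef_pos: [0.5782, 0.16, 0.1239]
ee_rot: [-179.8, 0.0, 85.6]
ft_force: [-6.1, 0.9, 0.8]
gripper_width: 0.0093
grip_force: 69.0
```

>>> {"fn": "step_arm", "kwargs": {"increments": [{"wx": 0,"wy": 0,"wz": 0,"tx": 0,"ty": 0,"tz": 0,"hand": 0.12},{"wx": 0,"wy": 0,"wz": 0,"tx": 0,"ty": 0,"tz": 0,"hand": 0.2},{"wx": 0,"wy": 0,"wz": 0,"tx": 0,"ty": 0,"tz": 0,"hand": 0.35},{"wx": 0,"wy": 0,"wz": 0,"tx": 0,"ty": 0,"tz": 0,"hand": 0.4},{"wx": 0,"wy": 0,"wz": 0,"tx": 0,"ty": 0,"tz": 0,"hand": 0.4},{"wx": 0,"wy": 0,"wz": 0,"tx": 0,"ty": 0,"tz": 0,"hand": 0.4},{"wx": 0,"wy": 0,"wz": 0,"tx": 0,"ty": 0,"tz": 0,"hand": 0.4}], "newtons": 20}}

```text
t: 22.38
eef_pos: [0.58, 0.16, 0.1243]
ee_rot: [180.0, 0.0, 85.6]
ft_force: [0.3, -0.7, 0.3]
gripper_width: 0.0344
grip_force: 0.0
```

>>> {"fn": "step_arm", "kwargs": {"increments": [{"wx": 0,"wy": 0,"wz": 0,"tx": 0,"ty": 0,"tz": -0.006,"hand": 0.4},{"wx": 0,"wy": 0,"wz": 0,"tx": 0,"ty": 0,"tz": -0.012,"hand": 0.4},{"wx": 0,"wy": 0,"wz": 0,"tx": 0,"ty": 0,"tz": -0.02,"hand": 0.4},{"wx": 0,"wy": 0,"wz": 0,"tx": 0,"ty": 0,"tz": -0.025,"hand": 0.4},{"wx": 0,"wy": 0,"wz": 0,"tx": 0,"ty": 0,"tz": -0.025,"hand": 0.4},{"wx": 0,"wy": 0,"wz": 0,"tx": 0,"ty": 0,"tz": -0.025,"hand": 0.4},{"wx": 0,"wy": 0,"wz": 0,"tx": 0,"ty": 0,"tz": -0.025,"hand": 0.4},{"wx": 0,"wy": 0,"wz": 0,"tx": 0,"ty": 0,"tz": -0.012,"hand": 0.4},{"wx": 0,"wy": 0,"wz": 0,"tx": 0,"ty": 0,"tz": 0,"hand": 0.4},{"wx": 0,"wy": 0,"wz": 0,"tx": 0,"ty": 0,"tz": 0,"hand": 0.4}]}}

```text
t: 23.22
eef_pos: [0.5801, 0.1601, 0.2756]
ee_rot: [179.9, -0.0, 85.6]
ft_force: [0.8, -0.6, -0.4]
gripper_width: 0.0341
grip_force: 0.0
```

```bash
python3 - <<'E'
from ov import *
s=info(); c=cam('wrist');save(c,'w9'); sd=cam('side');save(sd,'s9')
for n,cc in(('wrist',c),('side',sd)):
  for q,z in(('tray',.0676),('tray_grip',.1236),('fitting',.074)):
    print(n,q,[(np.round(x['uv'],1).tolist(),round(x['p'],2),onz(cc,x['uv'],z).round(4)) for x in optics.landmark_of(n,q)[:1]])
g=np.array([.5782,.16,.1236]);print('expected grip uv',proj(c,g),proj(sd,g))
# orange pixels
for cc in(c,sd):
    h=cv2.cvtColor(cc['image'],cv2.COLOR_RGB2HSV);m=(h[...,0]>5)&(h[...,0]<16)&(h[...,1]>200)&(h[...,2]>150);y,x=np.where(m);print(len(x),x.min() if len(x) else'',x.max()if len(x) else'',y.min()if len(x) else'',y.max()if len(x) else'')
E
```

```text
t 23.22 p [0.5801 0.1601 0.2756] r [ 1.7985e+02 -3.0000e-02  8.5610e+01] F [ 0.8 -0.6 -0.4] w 0.0341 g 0.0
wrist tray [([366.0, 166.3], 0.59, array([0.6361, 0.1606, 0.0676]))]
wrist tray_grip [([316.1, 180.2], 0.88, array([0.5788, 0.1637, 0.1236]))]
wrist fitting [([383.0, 153.4], 0.81, array([0.6544, 0.1752, 0.074 ]))]
side tray [([337.2, 199.7], 0.82, array([0.6468, 0.1687, 0.0676]))]
side tray_grip [([316.9, 187.0], 0.88, array([0.5803, 0.1511, 0.1236]))]
side fitting [([339.1, 195.0], 0.63, array([0.6571, 0.1895, 0.074 ]))]
expected grip uv [[315.74675557 183.93940702]] [[315.76791209 185.96661656]]
0    
22 498 523 208 223
```

The tray stayed where it was left: the plate measures x = 0.5788 against 0.5782 when pushed home. The fitting is still in it and the gripper is clear.

```bash
python3 -c "
from workcell import arm
print(arm.finish_job())"
```

```text
the job is handed in; nothing more can be done
None
```

The tray, with its fitting still in it, is on the green rails, pushed home to the plunger's hard stop (10 mm of travel, about 12 N at most by the wrist force readings) and released; the job was handed in at about 23 s, and no verdict came back.

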